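# Lift the offset lever from its slotted rack and hold it level over the test cradle

### The arm

A 6-joint arm with a two-finger parallel gripper is mounted at the origin on the work surface. World frame = base frame: x ahead of the robot, y to its left, z up, the work surface at z = 0. Lengths are in m, angles in rad, forces in N, time in s.
With the tool pointing down it reaches from about 0.4 to 0.825 m from the base axis. Payload 7 kg.
Tool frame: the origin (TCP) lies between the finger pads; the fingertips stand tip_reach ahead of it and the grasp point (between the pads) is the TCP (tip_reach is the distance from the TCP to the fingertips, in m); z points along the fingers, y is the line along which they close (so a half turn about z gives the same grasp; the last joint's range is limited). The gripper opens to 88 mm and grips with 3 to 60 N. Pads are 19 mm wide; open, the fingers measure 130 mm over their backs; the gripper's body (78 mm by 193 mm) begins 47 mm behind the grasp point.
Start: joints at [1.632, 0.359, 0.012, 0, -1.224, -0.288], TCP at [0.152, 0.658, 0.246] pointing down, gripper open.
Joint ranges: [-3.07, 3.07], [-1.43, 2.12], [-1.02, 1.25], [-3.03, 1.67], [-3.05, -0], [-3.03, 3.03]. Speed limits (rad/s): [2.39, 2.39, 3.01, 3.14, 3.14, 3.14].

### API

Orientations are given as a unit quaternion [x, y, z, w].
In Python, from bench import * gives the robot as it stands. The module is installed in compiled form; this text tells all that it offers. Calls block until the motion is done:
- move_pose(position, orientation): joint-space move of the TCP to a pose.
- servo_line(position, rotation=None, max_speed=0.15): straight line of the TCP; rotation=None keeps the orientation; max_speed is the mean speed in m/s.
- goto_joints(angles): joint-space move.
- grip(opening, grip_force=None): opening from 0.0 (shut) to 1.0 (fully open); grip_force is the grip in N (None keeps the last); returns when the fingers have stopped.
- dwell(seconds).
- solve_ik(position, orientation): joint angles nearest the present ones, or None.
- observe(): the state.
- get_image(name): name is "side" or "top"; returns a dict with "frame" (420x560x3 uint8, blue, green, red), "fx", "fy", "cx", "cy" (pixels), "R" (3x3) and "t" (3): a world point X has camera coordinates R X + t. Camera axes: x right, y down, z forward; pixel columns grow to the right and rows downward; lengths in m; the calibration is good to about 2 mm. A picture is of the moment at which its call begins. There is no depth.
A pose or a line that the arm cannot do raises Unreachable and nothing moves.
- hand_in(): hands the job in; it is judged then, once.
The state is a dict: "clock": time; "joint_positions": joint angles; "joint_vel": joint speeds; "tau": joint torques, N m; "ee_pos": TCP position; "tool_rot": TCP orientation; "contact_force": force on the tool from outside, world axes, zero at the start; "ft_torque": the same for the moment, N m; "width": opening from 0.0 (shut) to 1.0 (fully open); "grip_force": force on a finger pad.
Only numpy, scipy, OpenCV 4.12 (cv2) and the standard library are available. Lean on these libraries where they do the work, as an engineer would, in place of code of your own. Each camera call takes 0.05 s, during which the arm holds its last target. There are 200 camera calls.

### The job

Pinch the aluminium offset lever by its top edge at its balance point (well off the middle, towards the heavy round boss), slide it straight up out of the slot of the blue rack, and carry it level to the test cradle with the red uprights. Finish while still holding it there, level and still, lined up with the cradle with its boss over the boss saddle and its tail over the fork, its underside about 30 mm above the tops of the red uprights and touching nothing but the gripper. Do not let the lever tip on the way, and leave the hand-held meter, steel coupon, screwdriver and white cap where they lie.

Things in the scene. Friction and masses are not known exactly. Their poses are not given: they have to be found in the camera images.
- lever_balance (a point): Balance point (centre of mass) of the loose aluminium offset lever, 0.3 to 0.5 kg, upright on its long edge in the rack. Half-way up: 32 mm above the lower, 32 below the top edge. x runs from boss to tail, y through the thickness, z up. Web 8 mm thick, 64 mm high from x = -79 to +71 mm, then a tail 36 mm high (same lower edge) to x = +141. Both faces free of obstacles from x = -32 to +31 mm.
- lever_boss (a point): Centre of the lever's round boss: diameter 44 mm, 30 mm wide (axis across the web, standing out 11 mm from each face), with a brass bush; 54 mm from the balance point towards -x, 32 mm above the lever's lower edge. Axes as for the balance point.
- lever_tail (a point): Point in the lever's tail, 111 mm from the balance point towards +x, 18 mm above the lever's lower edge. Axes as for the balance point.
- rack_slot (a point): Fixed blue slotted rack, base 250 x 100 x 12 mm; this point is on the base's top (12 mm above the bench), in the middle of the slot; x along it, z up. The lever stands on it along x, boss towards -x, balance point about 31 mm towards -x. The slot, 12 mm wide, is two pairs of cheeks 12 mm thick, 24 mm high, at x = 0 to +30 and +70 to +105 mm; none at the boss end.
- cradle_top (a point): Fixed test cradle: dark steel base 260 x 100 x 12 mm with six red uprights (four form the boss saddle, two the tail fork), tops all 57 mm above the bench. This point is level with those tops, straight below where the lever's balance point belongs; x runs from saddle to fork, z up.
- cradle_saddle (a point): Middle of the boss saddle (four red uprights with sloping red pads between), level with the tops of the uprights; the boss belongs straight above it. 54 mm from cradle_top towards -x.
- cradle_fork (a point): Middle of the tail fork (two red uprights, 15 mm gap), level with their tops; lever_tail belongs straight above it. 111 mm from cradle_top towards +x.
- meter: Bystander: white hand-held meter, 125 x 75 x 24 mm, lying flat, with a display; origin at the centre of its underside. Leave alone.
- coupon: Bystander: dark steel test coupon, 65 x 30 x 10 mm, lying flat; origin at the centre of its underside. Leave alone.
- driver: Bystander: screwdriver with red handle, 190 mm long, lying across (roughly along the robot's left-right), origin at the middle, on the bench beyond the work. Leave alone.
- cap: Bystander: white plastic cap standing upright, 26 mm diameter, 45 mm high; origin at the centre of its underside. Leave alone.
Things that resemble listed ones, but are neither listed nor needed, are in the scene too. There is more than one size of the part that bears lever_balance; the job needs the larger.

How it is judged:
By the outcome, as a careful person would: the job done as asked, in the order asked, and still so for the second after the job is handed in, while the arm keeps its last pose, push and grip.
It also fails if it takes over 45 s, if anything falls off the work surface, if the arm or the gripper's body presses on something with over 40 N, if the wrist force passes 120 N, or if a joint passes its speed limit or range.

## Working session

There is one attempt and no reset: what is moved stays moved. The work goes in short steps, each a Python script; the robot and the scene stay as the last script left them, time stands still between calls to the robot, and variables do not carry over. Pictures are saved under pics/ and viewed, at most 10 in all, crops included, and the job is handed in when it is done.

```bash
mkdir -p pics
python3 - <<'E'
from bench import *
import cv2,pickle
d={}
for n in("top","side"):
    g=get_image(n); d[n]=g; cv2.imwrite(f"pics/{n}0.png",g["frame"]); print(n,g["fx"],g["fy"],g["cx"],g["cy"],g["R"],g["t"])
pickle.dump(d,open("im0.pkl","wb"))
o=observe();print(o)
try: print(tip_reach)
except Exception as e: print(e)
E
```

```text
top 490.76535193946387 490.76535193946387 282.7556130648797 209.04885357133062 [[-7.68442237e-03 -9.99967207e-01 -2.55614989e-03]
 [-9.79113238e-01  8.04348194e-03 -2.03156517e-01]
 [ 2.03170415e-01  9.41619707e-04 -9.79142939e-01]] [0.04513083 0.5905881  1.16809703]
side 436.3245418977039 436.3245418977039 276.63727085609696 210.30802087063984 [[ 0.92767614 -0.37325007  0.01006787]
 [-0.21421296 -0.55410302 -0.80441448]
 [ 0.30582639  0.74407945 -0.59398315]] [-0.53558216  0.20501666  0.80627362]
{'clock': 0.1, 'joint_positions': array([ 1.63210464e+00,  3.59302800e-01,  1.11970152e-02, -2.97925346e-04,
       -1.22409479e+00, -2.88083726e-01]), 'joint_vel': array([ 0.0017942 , -0.00240874,  0.00109593,  0.00179882,  0.00074284,
        0.00204126]), 'tau': array([-2.84487622e-03, -5.84163272e+01,  2.93754548e+01,  7.01553494e+00,
        1.01743574e-02, -4.61899992e-05]), 'ee_pos': array([0.15170952, 0.65733565, 0.24474658]), 'tool_rot': array([ 9.93572504e-01, -1.13195257e-01, -1.58967232e-05,  7.15779962e-04]), 'contact_force': array([0.17311854, 0.14213941, 0.23377201]), 'ft_torque': array([ 0.00926114, -0.00274188,  0.0131211 ]), 'grip_force': 0.0, 'width': 0.9983721583027435}
0.019
```

View pics/top0.png

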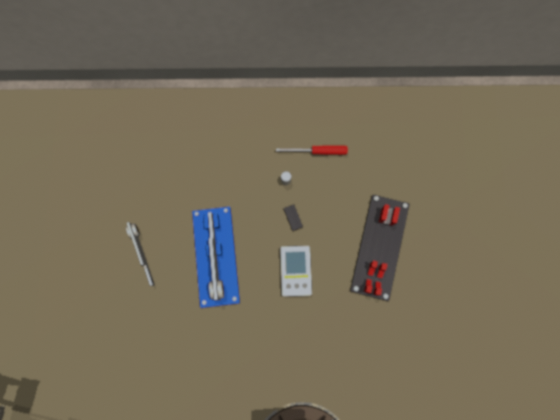

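View pics/side0.png

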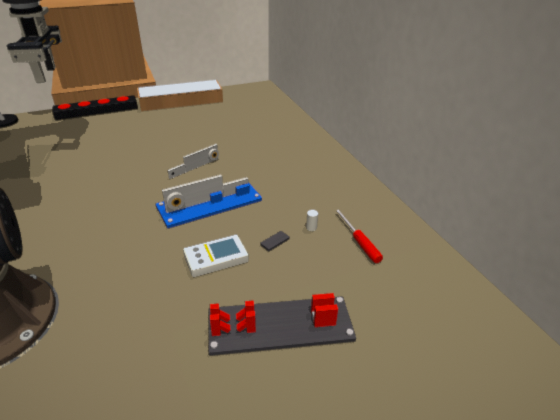

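Candidates for the lever: A, the lever in the blue rack (top (213,255), side (195,190)). B, a smaller lever lying or standing loose (top (139,254), side (195,162)). I choose A, because it is the larger one and stands in the rack with its boss nearer the robot, at about (215,290). The cradle is the dark base at top (380,248), with its saddle near (375,278) and its fork near (390,215).

```bash
cat > h.py <<'E'
import numpy as np,cv2
def cast(g,uv,z):
    K=np.array([[g["fx"],0,g["cx"]],[0,g["fy"],g["cy"]],[0,0,1]]);R=np.array(g["R"]);t=np.array(g["t"])
    c=-R.T@t; d=R.T@np.linalg.solve(K,[uv[0],uv[1],1.]); return c+d*(z-c[2])/d[2]
def proj(g,X):
    p=np.array(g["R"])@np.array(X)+np.array(g["t"]); return np.array([g["cx"]+g["fx"]*p[0]/p[2],g["cy"]+g["fy"]*p[1]/p[2]])
def crop(g,x,y,w,h,s): return cv2.resize(g["frame"][y:y+h,x:x+w],None,fx=s,fy=s,interpolation=cv2.INTER_CUBIC)
E
python3 - <<'E'
from h import *
import pickle
d=pickle.load(open("im0.pkl","rb"));g=d["top"];s=d["side"]
a=np.hstack([crop(g,180,200,67,113,5.3),crop(g,345,188,76,113,5.3)]);
cv2.imwrite("pics/c1.png",a); print(a.shape)
h=cv2.cvtColor(g["frame"],cv2.COLOR_BGR2HSV)
def rect(m,n):
    cs,_=cv2.findContours(m.astype(np.uint8),0,1); c=max(cs,key=cv2.contourArea); r=cv2.minAreaRect(c); P=np.array([cast(g,p,.012)[:2] for p in cv2.boxPoints(r)]); print(n,r,P.round(4).tolist(),np.linalg.norm(np.diff(P,axis=0),axis=1))
H,S,V=[h[...,i].astype(int) for i in range(3)]
rect((H>100)&(H<130)&(S>120),"rack")
m=(V<75)&(S<110); m[:150]=0; m[320:]=0; m[:,:330]=0
rect(cv2.morphologyEx(m.astype(np.uint8),cv2.MORPH_CLOSE,np.ones((3,3))),"cradle")
# bright grey blobs (screws, lever)
for n,(x0,y0,x1,y1) in {"rack":(185,200,245,312),"cradle":(345,188,415,305)}.items():
    m=((S<90)&(V>110)).astype(np.uint8); k=np.zeros_like(m);k[y0:y1,x0:x1]=m[y0:y1,x0:x1]
    _,_,st,ce=cv2.connectedComponentsWithStats(k)
    for q,c in zip(st[1:],ce[1:]): print(n,q.tolist(),c.round(2),cast(g,c,.012).round(4))
m=(((H<8)|(H>172))&(S>150)&(V>60)).astype(np.uint8); m[:185]=0
_,_,st,ce=cv2.connectedComponentsWithStats(m)
for q,c in zip(st[1:],ce[1:]): print("red",q.tolist(),c.round(2),cast(g,c,.057).round(4))
E
```

```text
(599, 758, 3)
rack ((215.0738067626953, 256.8115234375), (97.05431365966797, 39.292510986328125), 84.80557250976562) [[0.5998, 0.2792], [0.6084, 0.1774], [0.3606, 0.1519], [0.3526, 0.2498]] [0.10219603 0.24912869 0.09818561]
cradle ((378.7471923828125, 247.59548950195312), (38.15116500854492, 98.56343078613281), 12.994616508483887) [[0.3882, -0.1248], [0.6359, -0.1915], [0.6121, -0.2875], [0.3662, -0.2172]] [0.25658149 0.09882879 0.25574325]
rack [185, 200, 60, 112, 2734] [212.73 252.36] [0.4893 0.2205 0.012 ]
rack [224, 208, 4, 4, 12] [225.25 209.67] [0.6006 0.1903 0.012 ]
rack [195, 212, 4, 4, 13] [196.38 213.38] [0.5914 0.2653 0.012 ]
rack [208, 212, 16, 88, 544] [213.08 265.12] [0.4567 0.219  0.012 ]
rack [233, 297, 3, 4, 12] [234.  298.5] [0.3727 0.1647 0.012 ]
rack [202, 300, 4, 5, 15] [203.53 302.13] [0.3643 0.241  0.012 ]
rack [221, 305, 3, 1, 3] [222. 305.] [0.3569 0.1945 0.012 ]
rack [231, 304, 1, 1, 1] [231. 304.] [0.3592 0.172  0.012 ]
rack [213, 306, 3, 1, 3] [214. 306.] [0.3546 0.2145 0.012 ]
cradle [345, 188, 70, 117, 3957] [379.87 243.47] [ 0.5088 -0.208   0.012 ]
cradle [385, 208, 7, 15, 40] [388.25 215.4 ] [ 0.5819 -0.2333  0.012 ]
cradle [354, 286, 5, 5, 23] [355.83 288.  ] [ 0.3963 -0.1421  0.012 ]
cradle [383, 293, 6, 6, 25] [385.48 295.8 ] [ 0.3764 -0.2158  0.012 ]
red [380, 205, 9, 17, 93] [383.7  212.83] [ 0.5799 -0.2125  0.057 ]
red [391, 207, 9, 18, 96] [394.98 215.53] [ 0.5728 -0.2403  0.057 ]
red [368, 261, 9, 15, 90] [372.06 267.87] [ 0.4428 -0.1772  0.057 ]
red [377, 263, 10, 15, 90] [381.5  269.97] [ 0.4375 -0.2     0.057 ]
red [365, 279, 8, 14, 85] [368.27 286.13] [ 0.3986 -0.166   0.057 ]
red [374, 282, 8, 13, 79] [377.47 288.23] [ 0.3934 -0.1881  0.057 ]
```

View pics/c1.png

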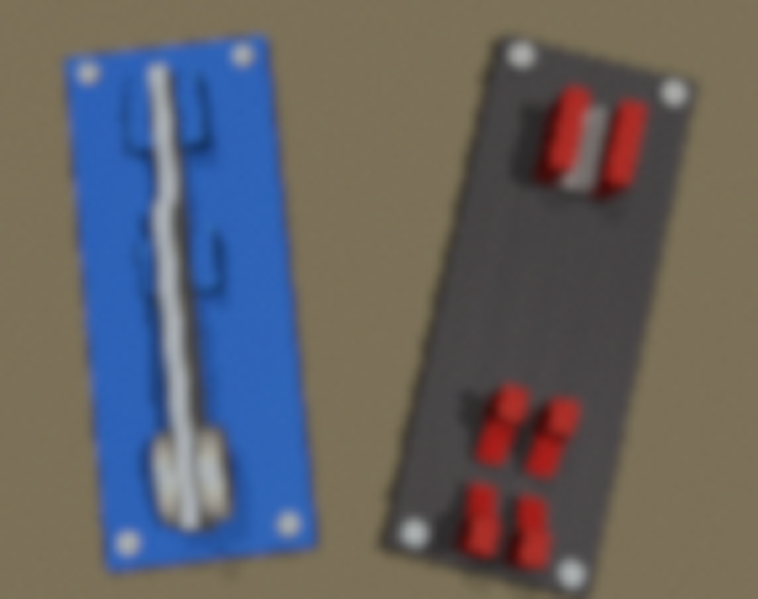

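The crop confirms the choice: the lever in the rack runs from its boss at crop (190,475) to its tail tip at (158,68). The cradle saddle (four reds) is nearer the robot, and the fork is at the far end.

Run:
```python
from h import *
import pickle
d=pickle.load(open("im0.pkl","rb"));g=d["top"];s=d["side"]
f=g["frame"].astype(float);V=f.min(2)
def cen(u,v,r=4):
    u,v=int(round(u)),int(round(v));w=V[v-r:v+r+1,u-r:u+r+1];w=np.clip(w-np.median(w)-25,0,None);yy,xx=np.mgrid[v-r:v+r+1,u-r:u+r+1];return np.array([(w*xx).sum(),(w*yy).sum()])/w.sum()
def frame(ps,n,z=.013):
    P=np.array([cast(g,cen(*p),z)[:2] for p in ps]);lo=P[:2].mean(0);hi=P[2:].mean(0);a=hi-lo
    yl=P[0]-P[1]+P[2]-P[3]; yaw1=np.degrees(np.arctan2(a[1],a[0]));print(n,"c",P.mean(0).round(4),"yaw",yaw1,np.degrees(np.arctan2(-yl[0],yl[1])),np.linalg.norm(a));return P.mean(0),np.radians(yaw1)
c,y=frame([(203.5,302),(234,298.5),(196.4,213.4),(225.3,209.7)],"rack")
e=np.array([np.cos(y),np.sin(y)]);n=np.array([-e[1],e[0]])
print("balance pred",c-.031*e)
# lever top stripe lateral per row, rows 235..275
for v in range(216,300,6):
    w=np.clip(V[v,203:224]-150,0,None);u=(w*np.arange(203,224)).sum()/max(w.sum(),1);z=.076 if v>229 else .048
    q=cast(g,(u,v),z)[:2]-c;print(v,round(u,2),"along",(q@e).round(4),"lat",(q@n).round(4),V[v,206:222].astype(int))
for v,col in((0,213),):
    print("boss-end column",[(r,int(V[r,215]),int(V[r,216])) for r in range(292,305)]);print("tail",[(r,int(V[r,209]),int(V[r,210])) for r in range(208,218)])
cc,cy=frame([(355.9,288.6),(385.8,296.1),(376.1,198.4),(405,205.5)],"cradle")
e2=np.array([np.cos(cy),np.sin(cy)]);n2=np.array([-e2[1],e2[0]])
for p in [(.5799,-.2125),(.5728,-.2403),(.4428,-.1772),(.4375,-.2),(.3986,-.166),(.3934,-.1881)]:
    q=np.array(p)-cc;print((q@e2).round(4),(q@n2).round(4))
print("cradle_top if mid", cc-.0285*e2)
import json;json.dump(dict(c=c.tolist(),y=y,cc=cc.tolist(),cy=cy),open("m.json","w"))
# side: project predictions
b=c-.085*e; im=s["frame"].copy()
pts=[[*(b-.015*n),.044],[*(c-.11*e),.076],[*(c+.04*e),.076],[*(c+.11*e),.048]]+[[*(cc-.0285*e2+x*e2+yy*n2),.057] for x,yy in((-.054,0),(.111,0),(.111,.0075),(.111,-.0075))]
print([proj(s,p).round(1).tolist() for p in pts])
a=cv2.resize(im[150:360,150:370],None,fx=2.8,fy=2.8,interpolation=cv2.INTER_CUBIC)
for p in pts:
    q=((proj(s,p)-[150,150])*2.8+1).astype(int);cv2.circle(a,tuple(int(k) for k in q),2,(0,255,0),-1)
cv2.imwrite("pics/c2.png",a)
```

```text
rack c [0.4824 0.2153] yaw 6.452861043047137 6.510693873592756 0.2286428381736282
balance pred [0.45155336 0.21181501]
216 209.55 along 0.0953 lat -0.0007 [ 50  79 124 155 156 124  80  53  45  45  42  35  33  39  44  45]
222 210.29 along 0.0798 lat -0.0011 [ 46  53  92 142 165 156 119  73  47  45  46  42  35  35  40  46]
228 210.86 along 0.0644 lat -0.0012 [ 31  34  65 113 151 156 128  86  53  35  28  26  25  31  36  42]
234 211.36 along 0.0442 lat -0.0047 [ 45  43  50  91 142 166 159 123  80  51  44  44  46  46  46  45]
240 210.38 along 0.0298 lat -0.001 [ 41  49  91 142 165 159 125  87  66  52  43  43  46  45  46  46]
246 210.92 along 0.0149 lat -0.0009 [ 40  46  69 114 151 161 141 105  73  52  45  44  46  43  33  30]
252 211.36 along 0.0002 lat -0.0007 [ 37  37  47  91 142 166 159 123  84  64  52  46  46  46  39  34]
258 212.0 along -0.0145 lat -0.0009 [ 42  36  34  57 105 147 163 147 112  80  63  50  41  42  43  42]
264 212.38 along -0.0291 lat -0.0005 [ 46  42  38  45  91 142 165 159 124  86  67  55  45  40  43  45]
270 213.18 along -0.0437 lat -0.0011 [ 45  41  37  35  54 101 1
[... 498 characters left out ...]
, (294, 168, 160), (295, 168, 161), (296, 168, 160), (297, 167, 158), (298, 157, 150), (299, 127, 122), (300, 82, 79), (301, 49, 47), (302, 41, 41), (303, 43, 42), (304, 48, 49)]
tail [(208, 101, 99), (209, 75, 73), (210, 61, 61), (211, 84, 87), (212, 125, 123), (213, 154, 148), (214, 163, 156), (215, 160, 157), (216, 155, 156), (217, 150, 156)]
cradle c [ 0.5026 -0.2096] yaw -14.899000014852257 -15.007039906295267 0.24076090069783293
0.0755 0.017
0.0758 -0.0116
-0.0661 0.0159
-0.0654 -0.0075
-0.1117 0.0154
-0.111 -0.0073
cradle_top if mid [ 0.47503704 -0.20224046]
[[178.2, 201.2], [164.2, 189.7], [223.3, 174.2], [249.1, 176.9], [235.1, 309.4], [327.8, 301.2], [326.9, 298.1], [328.7, 304.4]]
```

View pics/c2.png

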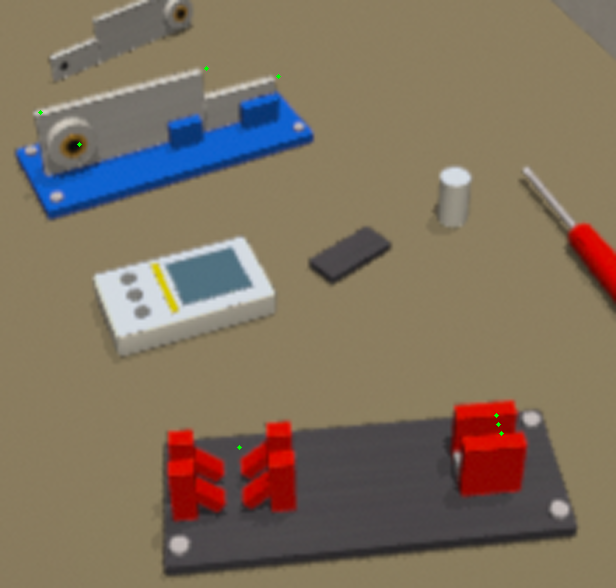

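The side crop has the projected predictions in green. The bush is at crop (73,145) against a prediction of (79,144), so the lever sits about 3 mm further towards -x, and the top-view ends agree. The red uprights also look about 5 mm towards -x of the base-centred guess, so I need a closer look at the cradle.

Run:
```python
from h import *
import pickle,json
d=pickle.load(open("im0.pkl","rb"));g=d["top"];s=d["side"];m=json.load(open("m.json"))
a=crop(s,200,285,150,70,5.3);b=crop(g,350,198,70,35,5.3);c=crop(g,350,255,70,45,5.3)
h=max(b.shape[0],c.shape[0]);b=cv2.copyMakeBorder(b,0,h-b.shape[0],0,0,0)
bot=np.hstack([b,c]);bot=cv2.copyMakeBorder(bot,0,0,0,max(0,a.shape[1]-bot.shape[1]),0)[:,:a.shape[1]];o=np.vstack([a,bot[:600-a.shape[0]]])
print(a.shape,b.shape,o.shape);cv2.imwrite("pics/c3.png",o)
```

```text
(371, 795, 3) (238, 371, 3) (600, 795, 3)
```

View pics/c3.png

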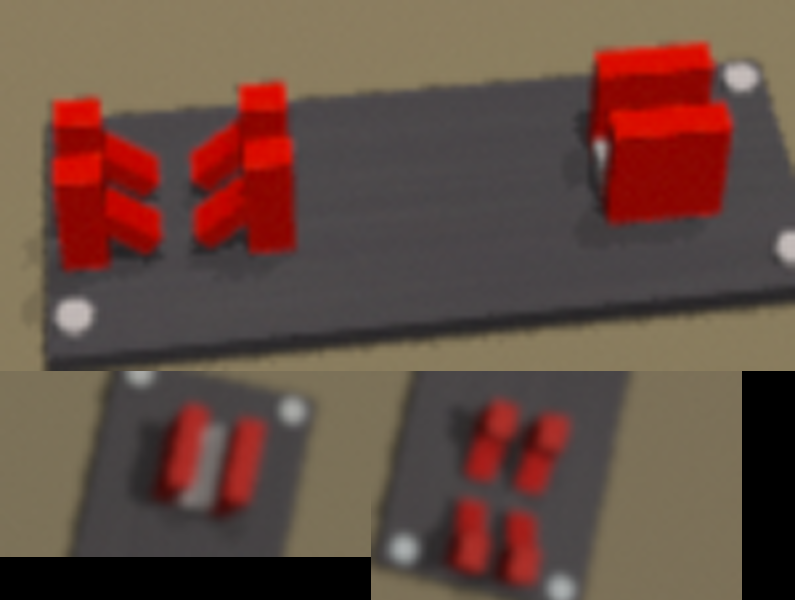

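The zoom shows the bright top faces. Side crop: saddle tops at (77,113), (79,168), (263,97) and (268,153); fork tops at (654,59) and (671,119). Top crop: fork at (190,447) and (245,460); saddle at (498,415), (550,430), (470,553) and (522,567). I'll cast these at z = 57 mm.

Run:
```python
from h import *
import pickle,json
d=pickle.load(open("im0.pkl","rb"));g=d["top"];s=d["side"];m=json.load(open("m.json"))
cc=np.array(m["cc"]);y=m["cy"];e=np.array([np.cos(y),np.sin(y)]);n=np.array([-e[1],e[0]])
def go(G,pts,off,name,z=.057):
    for p in pts:
        q=cast(G,((p[0]+.5)/5.3-.5+off[0],(p[1]+.5)/5.3-.5+off[1]),z)[:2]-cc;print(name,(q@e*1e3).round(1),(q@n*1e3).round(1))
go(s,[(77,113),(79,168),(263,97),(268,153),(654,59),(671,119)],(200,285),"side")
go(s,[(75,316),(740,76)],(200,285),"side screw",.013)
go(g,[(190,447-371),(245,460-371)],(350,198),"topfork")
go(g,[(498-371,415-371),(550-371,430-371),(470-371,553-371),(522-371,567-371)],(350,255),"topsad")
```

```text
side -118.8 12.1
side -118.4 -11.2
side -57.0 12.0
side -57.1 -12.0
side 76.7 13.8
side 76.8 -12.9
side screw -123.1 -35.3
side screw 117.7 41.4
topfork 78.8 13.3
topfork 79.2 -13.1
topsad -53.3 15.0
topsad -54.1 -9.8
topsad -118.3 13.9
topsad -118.5 -10.5
```

```bash
cat >> h.py <<'E'
import json
def q(psi): return [float(np.cos(psi/2)),float(np.sin(psi/2)),0.,0.]
m=json.load(open("m.json"))
def pt(k,al,la):
    c,y=(m["c"],m["y"]) if k=="r" else (m["cc"],m["cy"])
    return np.array(c)+al*np.array([np.cos(y),np.sin(y)])+la*np.array([-np.sin(y),np.cos(y)])
E
python3 - <<'E'
from bench import *
from h import *
b=pt("r",-.0343,0.0)
def st(n): o=observe();print(n,round(o["clock"],2),np.round(o["ee_pos"],4),np.round(o["contact_force"],2),np.round(o["ft_torque"],3),round(o["width"],3),o["grip_force"])
move_pose([*b,.20],q(m["y"]));dwell(.2);st("above")
servo_line([*b,.058],max_speed=.08);dwell(.2);st("down")
grip(0.0,15);st("soft");grip(0.0,45);dwell(.2);st("grip")
g={n:get_image(n) for n in("top","side")}
print(proj(g["side"],[*b,.076]),proj(g["top"],[*b,.076]))
cv2.imwrite("pics/d1.png",np.hstack([crop(g["top"],170,190,100,130,4),crop(g["side"],140,130,100,130,4)]))
E
```

```text
above 2.24 [0.4482 0.212  0.1999] [-0.3  -0.16  0.25] [-0.025 -0.038 -0.031] 1.004 0.0
down 4.37 [0.4484 0.2116 0.0583] [-0.23  0.14  0.04] [-0.047 -0.011 -0.007] 0.999 0.0
soft 5.58 [0.4483 0.2115 0.058 ] [1.12 0.68 0.17] [ 0.028 -0.001 -0.007] 0.087 14.999743849039078
grip 6.0 [0.4483 0.2114 0.058 ] [ 0.73 -0.24  0.86] [-0.042 -0.061 -0.008] 0.087 44.999722838401794
[194.83948004 181.6593601 ] [212.37054824 266.17752288]
```

View pics/d1.png

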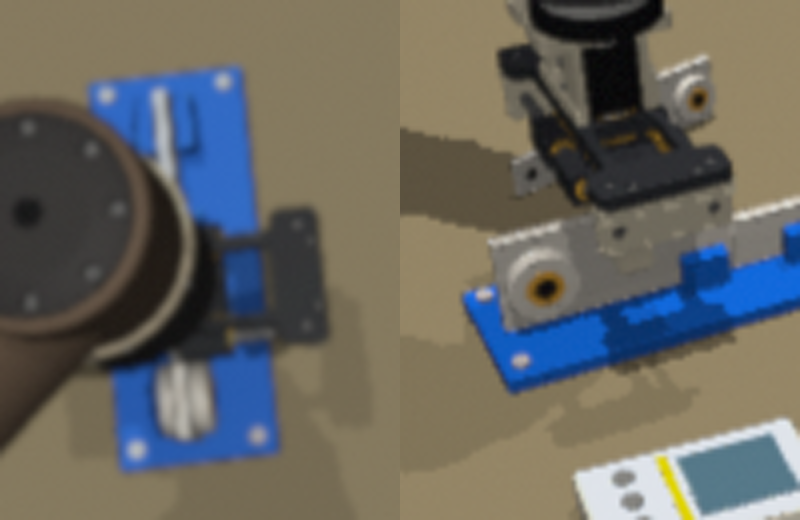

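The gripper holds the web at side-crop (635,255), about 56 mm along from the bush at (545,288), which agrees with the balance point. Lifting.

Run:
```python
from bench import *
from h import *
b=pt("r",-.0343,0.0)
def st(n): o=observe();print(n,round(o["clock"],2),np.round(o["ee_pos"],4),np.round(o["contact_force"],2),np.round(o["ft_torque"],3),round(o["width"],3),o["grip_force"])
servo_line([*b,.068],max_speed=.03);dwell(.3);st("up10")
servo_line([*b,.19],max_speed=.06);dwell(.4)
for i in range(5): dwell(.05);st("up")
g={n:get_image(n) for n in("top","side")}
cv2.imwrite("pics/d2.png",crop(g["side"],130,80,150,110,5.3))
```

```text
up10 6.88 [0.4482 0.2114 0.0679] [-1.62 -0.41 -4.04] [-0.028 -0.014  0.004] 0.088 44.99856948852539
up 9.52 [0.4483 0.2115 0.19  ] [-0.28  0.03 -4.95] [-0.051 -0.061 -0.036] 0.089 44.99845325946808
up 9.57 [0.4482 0.2114 0.19  ] [ 0.12  0.58 -4.14] [-0.068 -0.016  0.018] 0.093 44.99859094619751
up 9.62 [0.4483 0.2114 0.19  ] [ 0.42 -0.02 -4.85] [-0.064 -0.029 -0.   ] 0.09 44.99851405620575
up 9.67 [0.4483 0.2114 0.19  ] [-0.88 -0.66 -4.53] [-0.017  0.019 -0.001] 0.091 44.99854803085327
up 9.72 [0.4483 0.2114 0.19  ] [-0.82  0.39 -3.96] [-0.065 -0.052 -0.054] 0.087 44.998565912246704
```

View pics/d2.png

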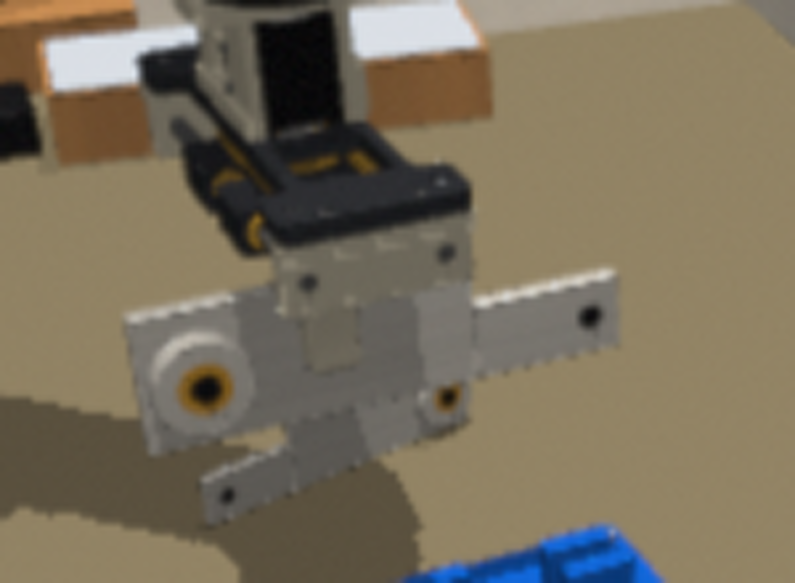

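The lever hangs from the gripper clear of the rack. In the side crop its lower corners are (150,455) and (620,345), the bush is at (205,388), and the upper-left corner is (125,315). I'll check level and offset against the projection.

Run:
```python
from bench import *
from h import *
from scipy.optimize import least_squares
s=get_image("side")
b=pt("r",-.0343,0.0);y=m["y"];e=np.array([np.cos(y),np.sin(y),0]);n=np.array([-e[1],e[0],0]);z=np.array([0,0,1.])
px=np.array([((u+.5)/5.3-.5+130,(v+.5)/5.3-.5+80) for u,v in((150,455),(620,345),(205,388),(125,315))])
L=[(-.079,-.032,-.004),(.141,-.032,-.004),(-.054,0,-.015),(-.079,.032,-.004)]
def f(p): # along, up, tilt (nose: tail up +)
    c,s_=np.cos(p[2]),np.sin(p[2]);o=np.array([*b,.19-.014])
    return np.concatenate([proj(s,o+e*(p[0]+c*x-s_*h)+n*w+z*(p[1]+s_*x+c*h))-k for (x,h,w),k in zip(L,px)])
r=least_squares(f,[0,0,0]);print(r.x[:2]*1e3,np.degrees(r.x[2]),r.fun.round(2))
```

```text
[-2.28092539  1.39477686] -0.4246917069894112 [-0.19 -0.15 -0.01  0.   -0.07 -0.42  0.24  0.54]
```

Level within about 0.4°, and gripped at the balance point once the side-camera bias is allowed for. Carrying it to the cradle.

Run:
```python
from bench import *
from h import *
t=pt("c",-.0325,.0005)
def st(n): o=observe();print(n,round(o["clock"],2),np.round(o["ee_pos"],4),o["tool_rot"].round(4),np.round(o["contact_force"],2),np.round(o["ft_torque"],3),round(o["width"],3))
servo_line([*t,.19],q(m["cy"]),max_speed=.08);dwell(.3);st("over")
servo_line([*t,.133],max_speed=.05);dwell(.5);st("low")
g={n:get_image(n) for n in("top","side")}
import pickle;pickle.dump(g,open("im1.pkl","wb"))
print(q(m["cy"]))
a=crop(g["side"],190,220,190,130,4);b=crop(g["top"],340,180,80,130,4)
a=crop(g["side"],195,225,170,125,3.1);b=crop(g["top"],340,180,85,125,3.1);cv2.imwrite("pics/e1.png",np.hstack([a,b]))
```

```text
over 15.47 [ 0.4713 -0.2007  0.19  ] [ 0.9916 -0.1297 -0.     -0.    ] [ 0.39  0.01 -3.97] [-0.063 -0.002  0.023] 0.087
low 17.27 [ 0.4713 -0.2007  0.133 ] [ 0.9916 -0.1297  0.     -0.    ] [-0.51  0.93 -4.43] [-0.062 -0.006 -0.   ] 0.089
[0.9915595208865041, -0.12965229091430042, 0.0, 0.0]
```

View pics/e1.png

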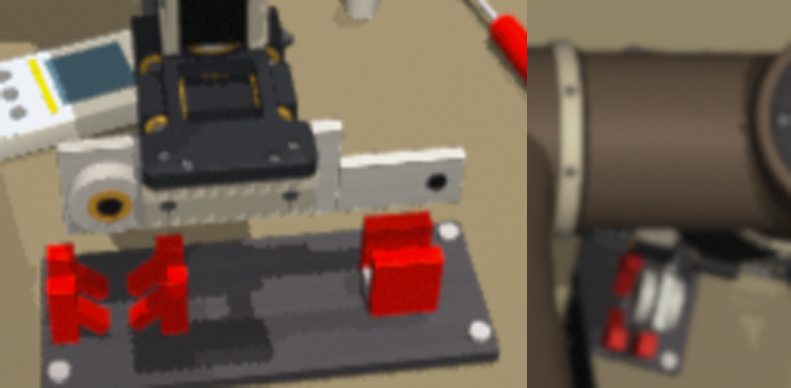

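The lever hangs above the cradle, clear of the uprights. In the side crop its lower corners are (70,232) and (463,198), the bush is at (108,207), and the tail's top corner is (463,150). I'll check its alignment relative to the cradle in that same camera.

Run:
```python
from h import *
import pickle
from scipy.optimize import least_squares
s=pickle.load(open("im1.pkl","rb"))["side"]
y=m["cy"];e=np.array([np.cos(y),np.sin(y),0]);n=np.array([-e[1],e[0],0]);z=np.array([0,0,1.])
px=np.array([((u+.5)/3.1-.5+195,(v+.5)/3.1-.5+225) for u,v in((70,232),(463,198),(108,207),(58,150),(463,150))])
L=[(-.079,-.032,-.004),(.141,-.032,-.004),(-.054,0,-.015),(-.079,.032,-.004),(.141,.004,-.004)]
def f(p):
    c,s_=np.cos(p[2]),np.sin(p[2]);o=np.array([*pt("c",p[0],p[1]),.119])
    return np.concatenate([proj(s,o+e*(c*x-s_*h)+n*w+z*(s_*x+c*h))-k for (x,h,w),k in zip(L,px)])
r=least_squares(f,[-.03,0,0],x_scale=[.01,.01,.01]);print("raw side along,lat mm",r.x[:2]*1e3,"tilt",np.degrees(r.x[2]),r.fun.round(2),"cradle raw side: -34.0, +0.2")
```

```text
raw side along,lat mm [-34.31857491   2.56080279] tilt 0.8951463888828798 [-0.76  0.77 -0.7  -0.45  0.7  -0.86 -0.37  0.16  1.11  0.22] cradle raw side: -34.0, +0.2
```

Run:
```python
from h import *
import pickle
G=pickle.load(open("im1.pkl","rb"));s=G["side"];g=G["top"]
a=crop(s,205,262,150,45,5.3);b=crop(g,355,255,50,44,8)
b=cv2.copyMakeBorder(b,0,0,0,a.shape[1]-b.shape[1],0);o=np.vstack([a,b])[:600];print(a.shape,o.shape);cv2.imwrite("pics/e2.png",o)
y=m["cy"];e=np.array([np.cos(y),np.sin(y),0]);n=np.array([-e[1],e[0],0])
for nm,(x,w,z) in {"boss top web mid":(-.054,0,.151),"web end top":(-.079,0,.151),"boss+15 top":(-.054,.013,.141),"boss-15 top":(-.054,-.013,.141),}.items():
    p=proj(g,[*(pt("c",-.0325,.0005)+(e*x+n*w)[:2]),z]);print(nm,((p-[355,255]+.5)*8-.5+[0,a.shape[0]]).round(1))
for nm,(x,w) in {"LL":(-.079,-.004),"LR":(.141,-.004)}.items():
    p=proj(s,[*(pt("c",-.0325,.0005)+(e*x+n*w)[:2]),.087]);print(nm,((p-[205,262]+.5)*5.3-.5).round(1))
```

```text
(238, 795, 3) (590, 795, 3)
boss top web mid [236.8 399.8]
web end top [218.1 486.7]
boss+15 top [184.9 390.9]
boss-15 top [274.6 413.8]
LL [ 66.9 206.9]
LR [740.  149.3]
```

View pics/e2.png

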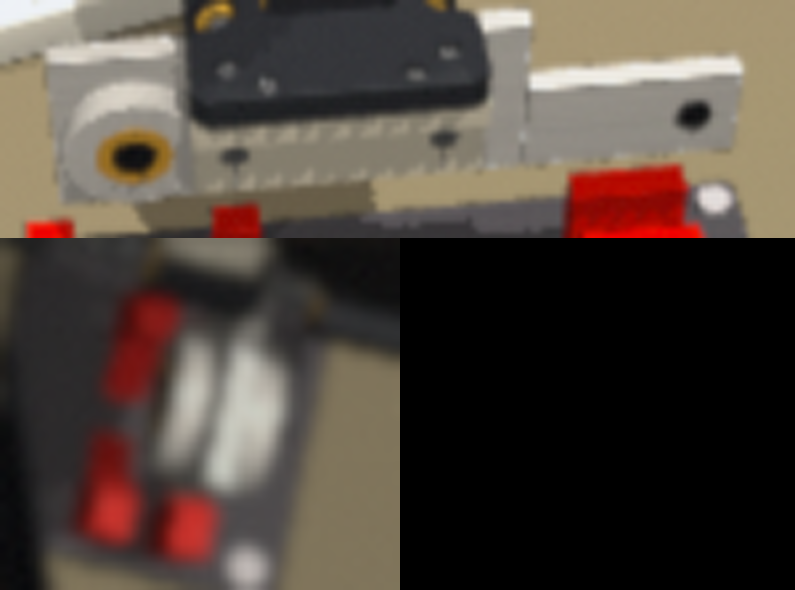

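In the side crop the lower corners are at (62,203) and (738,150), against predictions of (67,207) and (740,149). The top view has the web end at about (225,488), against (218,487). The lever is therefore level within about 0.5°, aligned within 1–2 mm, and clear of the red tops.

```bash
python3 -c "
from bench import *
dwell(.5);o=observe();print(o['clock'],o['ee_pos'],o['width'],o['contact_force']);print(hand_in())"
```

```text
17.8667 [ 0.47128179 -0.20074647  0.1329878 ] 0.0875638374395887 [-0.16888135  0.39157768 -4.57712518]
the job is handed in; nothing more can be done
None
```

I handed the job in at 17.9 s with the gripper still holding the lever over the cradle: boss over the saddle and tail over the fork (aligned within 1–2 mm by camera), level within about 0.5°, underside about 30 mm above the red tops, and nothing else touched.

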